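# Rock a stuck locating carrier out of its sprung nest and hold it up

### The arm

A 6-joint arm with a two-finger parallel gripper is mounted at the origin on a cart in front of the work surface, level with it; the furniture and walls round the work are solid. World frame = base frame: x ahead of the robot, y to its left, z up, the work surface at z = 0. Lengths are in mm, angles in rad, forces in N, time in s.
With the tool pointing down it reaches from about 275 to 750 mm from the base axis. Payload 10.2 kg.
Tool frame: the origin (TCP) lies on the centre line of the jaws, within the pads' length; the fingertips stand 8 mm ahead of it and the grasp point (between the pads) lies 11 mm behind it; x points along the fingers, y is the direction in which the jaws open and shut, and the axes are right-handed (so a half turn about x gives the same grasp; the last joint's range is limited). The gripper opens to 85 mm and grips with 20 to 120 N. Pads are 22 mm wide; open, the fingers measure 114 mm over their backs; the gripper's body (76 mm by 85 mm) begins 54 mm behind the grasp point. The pads swing forward as they close: fully open they stand 13 mm farther back than shut.
Start: joints at [0.904, 0.313, 1.498, -0, 1.331, -0.223], TCP at [225.435, 474.142, 239.294] pointing down, gripper open.
Joint ranges: [-2.94, 2.94], [-0.97, 2.17], [0.19, 2.56], [-1.23, 4.37], [0.02, 3.11], [-2.88, 2.88]. Speed limits (rad/s): [2.39, 2.39, 3.01, 3.14, 3.14, 3.14].

### API

Orientations are given as a unit quaternion [w, x, y, z].
In Python, from rig import ctrl, vision, workorder gives the robot as it stands. The module is installed in compiled form; this text tells all that it offers.
- The arm moves only by the shell command python3 -m jog 'ROWS' [OPENING] [FORCE]. ROWS is JSON, a list that holds one entry, the list of rows, each a list of 6 numbers: the shift along the tool's x, y, z in m, then the turn, a rotation vector about the tool's x, y, z in rad. A call has 1 to 12 rows; each row shifts and turns the commanded pose from where the row before left it, along the tool's axes as they then stand; what a row does not reach is not made up. A row lasts 1/8 s, in which the tool goes at most 62.5 mm and 10.7 degrees, less where a joint would pass 70% of its speed; a pose out of reach is approached as far as the arm can. A call is refused whole if a number of a shift passes 0.0625 or a number of a turn 0.188, either way. A call with a gripper value outside its range is refused whole. OPENING is the closure in counts, from 0 (fully open) to 255 (shut), set as the call begins (- or left out, the last holds). The fingers move at their own pace and stop on an object; FORCE is the grip in N (left out, the last holds). Time passes only in rows, so rows that do not move let the fingers close. It gives the time, the measured TCP pose, the force and the opening at its end, in the units of the state.
- ctrl.sense(): the state, without advancing time (a new reading comes with each control period).
- vision.capture(name): name is "side" or "top" or "wrist"; returns a dict with "image" (420x560x3 uint8, red, green, blue), "mtx" (3x3 intrinsics, pixels), "R" (3x3) and "t" (3): a world point X has camera coordinates R X + t; the wrist camera has in their place "hand_eye" (4x4, takes a point from camera to tool coordinates, whose origin is the TCP and whose axes are the tool frame's). Camera axes: x right, y down, z forward; pixel columns grow to the right and rows downward; lengths in mm; the calibration is good to about 2 mm. The wrist camera is an equidistant fisheye: a pixel r from the principal point sees the ray r / f radians off the axis. A picture is of the moment at which its call begins: read the wrist's pose just before it. There is no depth.
- workorder.finish_job(): hands the job in, once; it reports no verdict.
The state is a dict: "time_s": time; "joints": joint angles; "dq": joint speeds; "tau": joint torques, N m; "eef_pos": TCP position; "ee_rot": TCP orientation; "force": force on the tool from outside, world axes, zero at the start; "wrist_torque": the same for the moment, N m; "grip_width": opening from 0.0 (shut) to 1.0 (fully open).
Only numpy, scipy, OpenCV 4.12 (cv2) and the standard library are available. Lean on these libraries where they do the work, as an engineer would, in place of code of your own. Each camera call takes 0.05 s, during which the arm holds its last target.

### The job

The carrier with the blue grip is stuck fast in its nest: free it by rocking it side to side, working its two ends up in turn, one click at a time (one end up one click while the other stays down, then the other end level with it, then again for the second click), never yanking it straight out or tipping it steeply. Once it is free, finish while still holding it in the gripper, level, straight above the nest, with its feet just clear of it (about 2 cm). Leave the small parts beside the nest alone.

Things in the scene. Friction and masses are not known exactly. Their poses are not given: they have to be found in the camera images.
- nest: grey fixture bolted to the bench, base plate 68 x 168 mm (x, y), top 30 mm above the bench. Origin: centre of its underside, on the bench; y along its length, z up. Two slots, at y = +32 and -32 mm, 23 mm wide in x, roomy in y (the carrier can lean 10 degrees). At each slot's outer side, 5 mm below the top, a sprung low-friction roller presses inward on the carrier's foot.
- nest_top (a point): centre of the nest's top face, 30 mm above the bench, axes as the nest's; the carrier's underside rests here at the start, with the same heading
- carrier: loose locating carrier, 0.15 to 0.31 kg: aluminium bar 34 x 84 x 12 mm (x, y, z), blue grip on top, two steel feet below at y = +32 and -32 mm, 20 x 8 mm, reaching 22 mm below the bar's underside into the nest's slots. Origin: centre of the bar's underside (30 mm above the bench when seated), y along the bar, z up. It rocks about x, one end up at a time; a click of one end is a lean of about 8 degrees.
- grip (a point): middle of the ribbed blue grip on the bar, 32 mm above the bar's underside; the grip is 24 mm (x) by 36 mm (y) and stands from 12 to 52 mm above the underside. Gripping across its 36 mm (fingers closing along y, firmly, from above) carries the rocking best
- end_a (a point): point on the bar's underside over the foot at its +y end. Each foot has two ridges on its outer face, 9.25 and 17.75 mm below the underside, held by the nest's roller: an end comes up in two clicks, resting 8.5 mm up after the first, past the second at 17 mm, foot wholly out at 22 mm. A click takes about 12 to 18 N at that end
- end_b (a point): point on the bar's underside over the foot at its -y end; foot, ridges and clicks as at end_a
- bushing: bronze flanged bushing, 26 mm body, 24 mm tall, bystander, origin at its underside
- gear: small steel spur gear, 32 mm across, 16 mm high; bystander, origin at its underside
- bolt: steel hex-head bolt lying down, 36 mm long, head 15 mm; bystander, origin at its underside
There are look-alikes about, which are no part of the job. There is more than one size of the carrier; the job needs the larger.

How it is judged (in metres and radians):
On the way, in this order (a step that is already met when the one before it is completed fails the run):
1. one end of the carrier is up a click (over 6.5 mm) while the other end is still down (under 4 mm) (((z of end_a in the frame of nest_top above 0.0065 m and z of end_b in the frame of nest_top below 0.004 m) or (z of end_b in the frame of nest_top above 0.0065 m and z of end_a in the frame of nest_top below 0.004 m))), for 0.05 s.
2. the other end has followed: both ends stand one click up (5.5 to 13 mm) (z of end_a in the frame of nest_top between 0.0055 and 0.013 m and z of end_b in the frame of nest_top between 0.0055 and 0.013 m), for 0.05 s.
3. one end is out past its second catch (over 15 mm) while the other still sits on the first (under 13 mm) (((z of end_a in the frame of nest_top above 0.015 m and z of end_b in the frame of nest_top below 0.013 m) or (z of end_b in the frame of nest_top above 0.015 m and z of end_a in the frame of nest_top below 0.013 m))), for 0.05 s.
At the end, for the whole second after the job is handed in: The carrier is held still in the fingers, within 9 degrees of level, within 30 mm of straight above the nest and not touching it, each end of the bar's underside 25 to 70 mm above the nest's top (feet 3 to 48 mm clear of it) (z of end_a in the frame of nest_top between 0.025 and 0.07 m and z of end_b in the frame of nest_top between 0.025 and 0.07 m and horizontal distance between carrier and nest below 0.03 m and angle between carrier's own z axis and vertical below 0.15 rad and contact force between carrier and nest below 0.1 N and contact force between carrier and the fingers above 2 N and linear speed of carrier below 0.02 m/s); the arm keeps its last pose, push and grip.
It fails at once if the carrier is tipped more than 18 degrees (angle between carrier's own z axis and vertical above 0.314 rad).
It fails at once if the bushing is disturbed (moved over 15 mm) (distance of bushing from where it was at the start of the episode above 0.015 m).
It fails at once if the gear is disturbed (moved over 15 mm) (distance of gear from where it was at the start of the episode above 0.015 m).
It fails at once if the bolt is disturbed (moved over 15 mm) (distance of bolt from where it was at the start of the episode above 0.015 m).
It also fails if it takes over 48 s, if anything falls off the work surface, if the arm or the gripper's body presses on something with over 40 N, if the wrist force passes 120 N, or if a joint passes its speed limit or range.

## Working session

There is one attempt and no reset: what is moved stays moved. The work goes in short steps, Python scripts to look and compute and a shell command to move; the robot and the scene stay as the last step left them, time stands still between calls to the robot, and variables do not carry over. Pictures are saved under pics/ and viewed, and the job is handed in when it is done.

```bash
mkdir -p pics
python3 - <<'E'
from rig import ctrl, vision
import cv2, numpy as np, pickle
s=ctrl.sense(); print(s)
for n in ["side","top","wrist"]:
    c=vision.capture(n); pickle.dump((s,c),open(f"pics/{n}0.pkl","wb"))
    cv2.imwrite(f"pics/{n}0.png",c["image"][:,:,::-1]); print(n,{k:np.round(v,3).tolist() for k,v in c.items() if k!="image"})
E
```

```text
{'time_s': 0.0, 'joints': array([ 9.03620295e-01,  3.13465392e-01,  1.49846205e+00, -3.44575207e-05,
        1.33100456e+00, -2.23387685e-01]), 'dq': array([-0.00052471, -0.00174299, -0.00036153,  0.00190517,  0.00098642,
       -0.00237433]), 'tau': array([ 2.81576858e-04, -4.12270045e+01, -2.59741974e+01, -1.65814808e-04,
        4.11391142e-03, -1.99728157e-05]), 'eef_pos': array([225.26483843, 473.92973306, 238.71779793]), 'ee_rot': array([ 0.68957738,  0.15518315,  0.68996394, -0.15604806]), 'force': array([-0.04361026, -0.43388309,  0.11040006]), 'wrist_torque': array([ 0.01109816, -0.00389404, -0.06821834]), 'grip_width': 1.001355725189923}
side {'mtx': [[542.146, 0.0, 279.121], [0.0, 542.146, 213.315], [0.0, 0.0, 1.0]], 'R': [[0.327, 0.945, -0.0], [0.755, -0.262, -0.601], [-0.568, 0.197, -0.799]], 't': [-380.921, -307.351, 1155.018]}
top {'mtx': [[501.355, 0.0, 282.222], [0.0, 501.355, 205.623], [0.0, 0.0, 1.0]], 'R': [[-0.023, -0.999, -0.041], [-0.981, 0.03, -0.19], [0.191, 0.036, -0.981]], 't': [252.763, 496.694, 806.859]}
wrist {'mtx': [[325.192, 0.0, 279.882], [0.0, 325.192, 210.934], [0.0, 0.0, 1.0]], 'hand_eye': [[0.0, -0.295, 0.955, -135.284], [1.0, 0.0, -0.0, 0.577], [-0.0, 0.955, 0.295, -75.849], [0.0, 0.0, 0.0, 1.0]]}
```

View pics/side0.png

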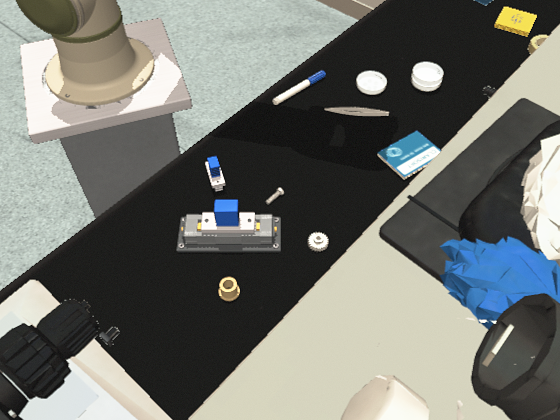

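View pics/top0.png

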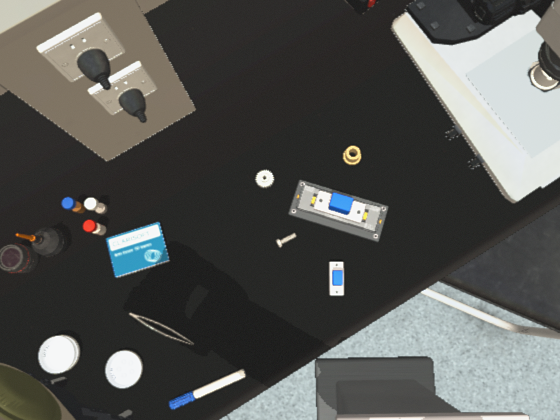

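View pics/wrist0.png

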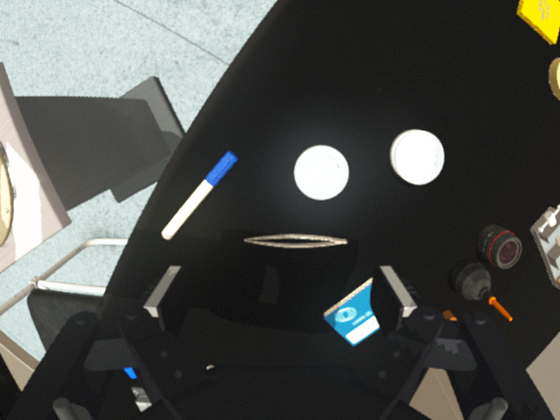

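Run:
```python
import cv2
a=cv2.imread("pics/top0.png")[165:255,275:405]; cv2.imwrite("pics/topc.png",cv2.resize(a,None,fx=6,fy=6,interpolation=cv2.INTER_CUBIC))
a=cv2.imread("pics/side0.png")[190:265,165:295]; cv2.imwrite("pics/sidec.png",cv2.resize(a,None,fx=6,fy=6,interpolation=cv2.INTER_CUBIC))
```

```text
(no output)
```

View pics/topc.png

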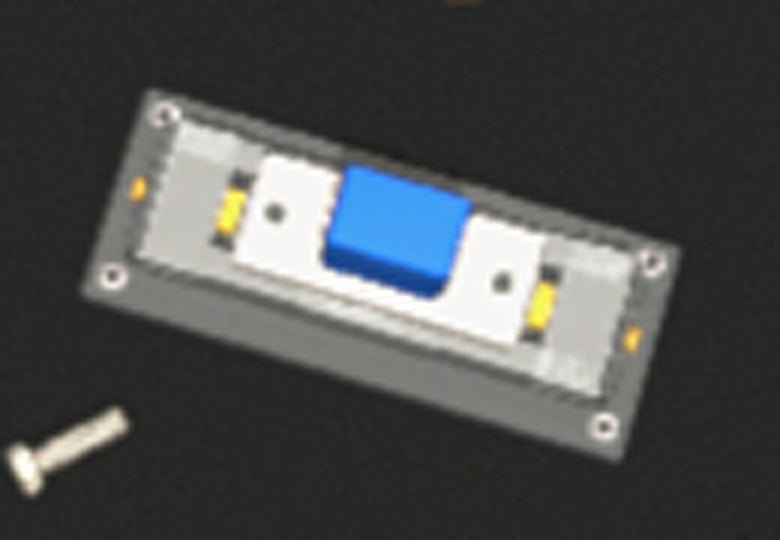

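View pics/sidec.png

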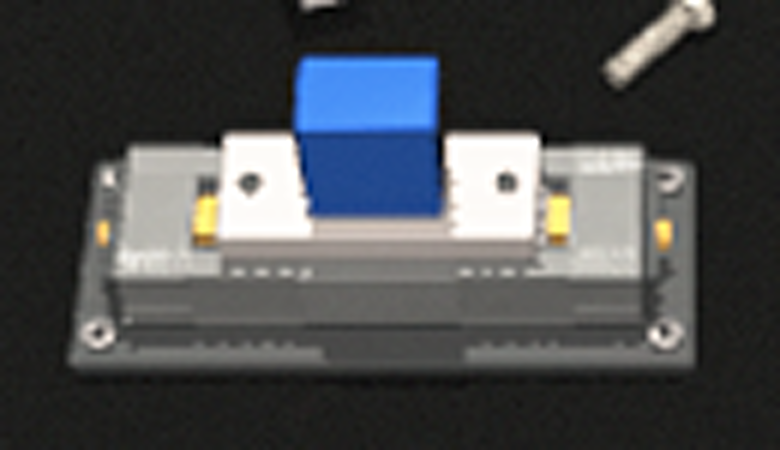

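```bash
cat > h.py <<'E'
import numpy as np, pickle
def ray(c,u,v,z):
    d=np.linalg.inv(c["mtx"])@[u,v,1]; R=np.array(c["R"]);t=np.array(c["t"])
    o=-R.T@t; d=R.T@d; return o+d*(z-o[2])/d[2]
E
python3 - <<'E'
from h import *
_,T=pickle.load(open("pics/top0.pkl","rb"));_,S=pickle.load(open("pics/side0.pkl","rb"))
def go(c,pts,z,ox,oy):
    P=np.array([ray(c,ox+(a+.5)/6-.5,oy+(b+.5)/6-.5,z) for a,b in pts]);print(np.round(P[:,:2],1).tolist(),"mean",P.mean(0).round(1),
      "ang",[round(float(np.degrees(np.arctan2(*(P[(i+1)%len(P)]-P[i])[[1,0]]))),1) for i in range(len(P))],[round(float(np.linalg.norm(P[(i+1)%len(P)]-P[i])),1) for i in range(len(P))])
go(T,[(275,213),(502,283)],42,275,165)
go(T,[(265,152),(545,235),(522,345),(235,262)],42,275,165)
go(T,[(350,165),(470,202),(440,279),(327,248)],82,275,165)
go(T,[(150,90),(680,247),(622,460),(82,295)],6,275,165)
go(S,[(250,183),(507,183)],42,165,190)
go(S,[(300,57),(438,57),(442,130),(297,129)],82,165,190)
go(S,[(222,132),(540,132),(540,240),(220,240)],42,165,190)
E
```

```text
[[513.2, 173.1], [490.6, 109.0]] mean [501.9 141.   42. ] ang [-109.3, 70.7] [68.0, 68.0]
[[531.3, 175.4], [504.3, 95.9], [472.5, 104.2], [499.1, 185.2]] mean [501.8 140.2  42. ] ang [-108.8, 165.4, 71.8, -17.0] [83.9, 32.9, 85.3, 33.7]
[[517.9, 153.6], [506.4, 121.2], [485.2, 130.4], [494.8, 160.9]] mean [501.1 141.5  82. ] ang [-109.5, 156.5, 72.5, -17.5] [34.4, 23.2, 32.0, 24.3]
[[559.9, 208.2], [506.3, 51.3], [442.9, 72.3], [497.2, 230.5]] mean [501.6 140.5   6. ] ang [-108.8, 161.7, 71.1, -19.6] [165.8, 66.8, 167.2, 66.5]
[[492.6, 109.7], [514.9, 174.2]] mean [503.7 142.   42. ] ang [70.9, -109.1] [68.2, 68.2]
[[487.6, 128.7], [499.2, 162.3], [522.2, 156.6], [509.8, 122.0]] mean [504.7 142.4  82. ] ang [70.9, -14.0, -109.6, 163.1] [35.6, 23.7, 36.7, 23.3]
[[473.6, 106.9], [501.6, 187.6], [535.4, 176.9], [508.0, 97.7]] mean [504.6 142.3  42. ] ang [70.9, -17.5, -109.1, 165.0] [85.4, 35.5, 83.8, 35.6]
```

```bash
cat >> h.py <<'E'
from scipy.spatial.transform import Rotation as Ro
C=np.array([503.,141.3]); ang=np.radians(71.0)
ny=np.array([np.cos(ang),np.sin(ang),0]); nx=np.array([ny[1],-ny[0],0]); nz=np.array([0,0,1.])
def rot(q): return Ro.from_quat([q[1],q[2],q[3],q[0]])
def goal(flip):  # tool x down, y along +-ny
    y=ny*flip; x=-nz; return Ro.from_matrix(np.c_[x,y,np.cross(x,y)])
def rel(s,pt,Rt):
    R=rot(s["ee_rot"]); return R.inv().apply(np.array(pt)-s["eef_pos"]), (R.inv()*Rt).as_rotvec()
E
python3 - <<'E'
from h import *
from rig import ctrl
s=ctrl.sense(); print(rot(s["ee_rot"]).as_matrix().round(3))
for f in (1,-1): print(f,[v.round(4) for v in rel(s,[*C,150],goal(f))])
E
```

```text
[[-0.001  0.429  0.903]
 [-0.001  0.903 -0.429]
 [-1.    -0.001 -0.   ]]
1 [array([  88.9549, -181.1168,  393.655 ]), array([-0.1123, -0.0003,  0.0009])]
-1 [array([  88.9549, -181.1168,  393.655 ]), array([3.0293e+00, 1.4000e-03, 4.0000e-04])]
```

```bash
python3 -m jog '[[[0,-0.0181,0.0394,0,0,0],[0,-0.0181,0.0394,0,0,0],[0,-0.0181,0.0394,0,0,0],[0,-0.0181,0.0394,0,0,0],[0,-0.0181,0.0394,0,0,0],[0,-0.0181,0.0394,0,0,0],[0,-0.0181,0.0394,0,0,0],[0,-0.0181,0.0394,0,0,0],[0,-0.0181,0.0394,0,0,0],[0,-0.0181,0.0394,0,0,0],[0.040,0,0,-0.056,0,0],[0.040,0,0,-0.056,0,0]]]' 0 40
python3 - <<'E'
from h import *
from rig import ctrl,vision
import cv2
s=ctrl.sense(); print([v.round(4) for v in rel(s,[*C,55],goal(1))],s["grip_width"])
for n in ["wrist","top"]:
    c=vision.capture(n); cv2.imwrite(f"pics/{n}1.png",c["image"][:,:,::-1]); pickle.dump((s,c),open(f"pics/{n}1.pkl","wb"))
E
```

```text
time_s: 1.65
eef_pos: [503.7, 141.0, 158.1]
ee_rot: [0.698, 0.117, 0.697, -0.116]
force: [0.2, 0.9, -0.9]
grip_width: 0.996
[array([ 1.030667e+02,  5.420000e-02, -7.778000e-01]), array([ 0.0006,  0.0002, -0.0001])] 0.9964414379892692
```

View pics/wrist1.png

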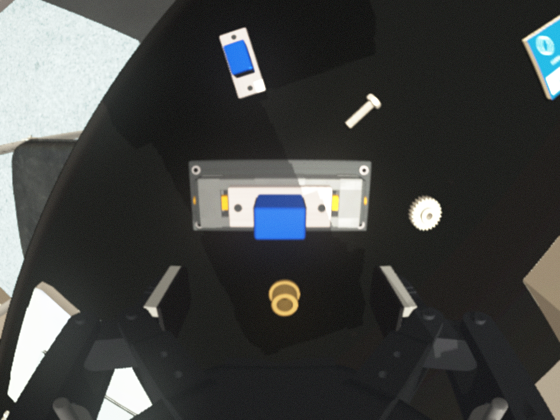

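Run:
```python
import cv2
a=cv2.imread("pics/wrist1.png")[150:250,180:380]; cv2.imwrite("pics/wc.png",cv2.resize(a,None,fx=4,fy=4,interpolation=cv2.INTER_CUBIC))
```

```text
(no output)
```

View pics/wc.png

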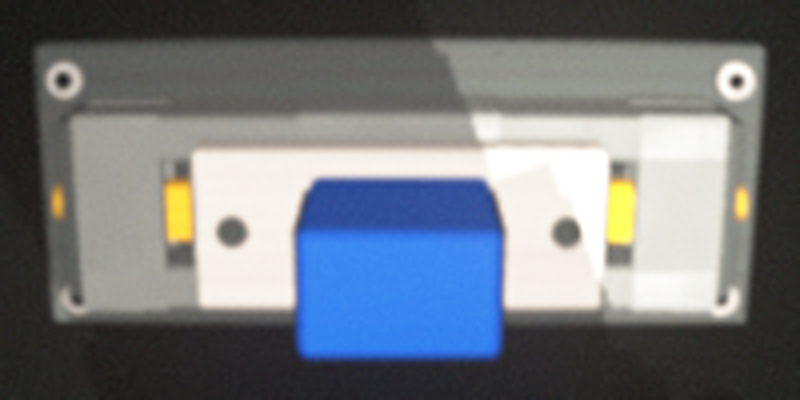

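```bash
cat >> h.py <<'E'
def wray(s,c,u,v,z):
    m=c["mtx"]; x,y=u-m[0,2],v-m[1,2]; r=np.hypot(x,y); th=r/m[0,0]
    d=np.array([x/r*np.sin(th),y/r*np.sin(th),np.cos(th)]); H=np.array(c["hand_eye"]); R=rot(s["ee_rot"])
    o=R.apply(H[:3,3])+s["eef_pos"]; d=R.apply(H[:3,:3]@d); return o+d*(z-o[2])/d[2]
E
python3 - <<'E'
from h import *
s,c=pickle.load(open("pics/wrist1.pkl","rb"))
for pts,z in [([(231,232),(566,232)],42),([(298,230),(502,230),(500,357),(299,357)],82),([(193,147),(608,148)],42)]:
    P=np.array([wray(s,c,180+(a+.5)/4-.5,150+(b+.5)/4-.5,z) for a,b in pts]); d=P.mean(0)-[*C,z]
    print(P.round(1).tolist(),"off x,y in nest",(d@nx).round(2),(d@ny).round(2), np.degrees(np.arctan2(*(P[1]-P[0])[[1,0]])))
E
```

```text
[[491.9, 109.2, 42.0], [513.9, 173.5, 42.0]] off x,y in nest -0.1 0.02 71.04356187398496
[[485.8, 129.3, 82.0], [497.0, 162.1, 82.0], [519.1, 154.7, 82.0], [507.6, 121.3, 82.0]] off x,y in nest -0.76 0.32 71.04397800885206
[[472.8, 108.3, 42.0], [499.9, 186.6, 42.0]] off x,y in nest -17.72 0.43 70.90105036285897
```

```bash
python3 -m jog '[[[0.025,0,-0.0008,0,0,0],[0.025,0,0,0,0,0],[0.025,0,0,0,0,0],[0.017,0,0,0,0,0],[0.009,0,0,0,0,0],[0.002,0,0,0,0,0],[0,0,0,0,0,0]]]' 0 60
python3 - <<'E'
from h import *
from rig import ctrl,vision
import cv2
s=ctrl.sense(); print([v.round(4) for v in rel(s,[*C,55],goal(1))],s["grip_width"])
for n in ["wrist","side"]:
    c=vision.capture(n); cv2.imwrite(f"pics/{n}2.png",c["image"][:,:,::-1])
a=cv2.imread("pics/side2.png")[100:300,130:380];cv2.imwrite("pics/side2c.png",cv2.resize(a,None,fx=3,fy=3))
E
```

```text
time_s: 2.62
eef_pos: [503.2, 141.8, 57.1]
ee_rot: [0.698, 0.117, 0.697, -0.117]
force: [0.0, 0.6, 0.6]
grip_width: 0.996
[array([ 2.075 , -0.5921, -0.0468]), array([-0.0003,  0.0011, -0.0004])] 0.9960352310741261
```

View pics/side2c.png

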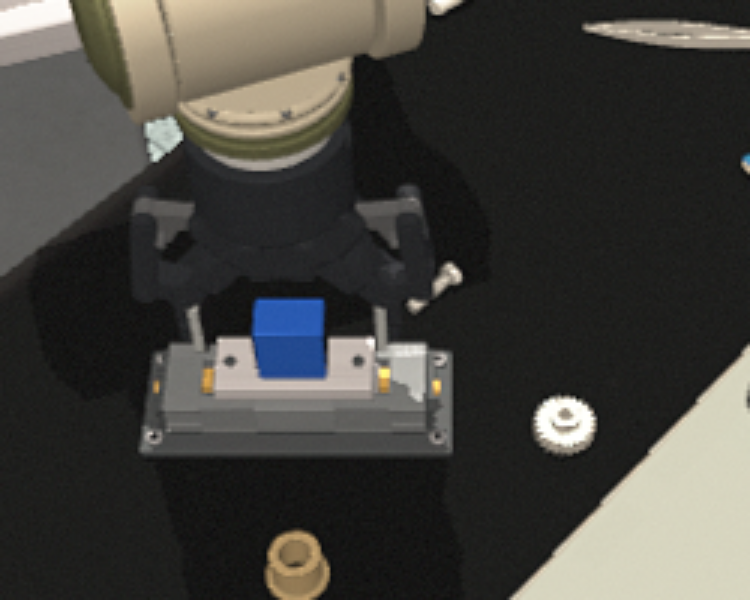

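```bash
python3 -m jog '[[[0.002,0,0,0,0,0],[0,0,0,0,0,0],[0,0,0,0,0,0],[0,0,0,0,0,0],[0,0,0,0,0,0],[0,0,0,0,0,0],[0,0,0,0,0,0],[0,0,0,0,0,0]]]' 255 100
python3 - <<'E'
from h import *
from rig import ctrl,vision
import cv2
s=ctrl.sense(); print([v.round(4) for v in rel(s,[*C,55],goal(1))],s["grip_width"],s["force"],s["wrist_torque"])
for n in ["wrist","side"]:
    c=vision.capture(n); cv2.imwrite(f"pics/{n}3.png",c["image"][:,:,::-1])
a=cv2.imread("pics/side3.png")[100:300,130:380];a=cv2.resize(a,None,fx=3,fy=3)
cv2.imwrite("pics/side3c.png",a)
E
```

```text
time_s: 3.72
eef_pos: [502.8, 141.5, 54.6]
ee_rot: [0.697, 0.117, 0.697, -0.117]
force: [-1.4, -2.9, 5.4]
grip_width: 0.405
[array([-0.3906, -0.1367,  0.2671]), array([-0.0001,  0.0001,  0.0004])] 0.40491129602896253 [-1.441045   -2.89464521  5.40311531] [-0.42166698  0.46842505  0.08245771]
```

View pics/side3c.png

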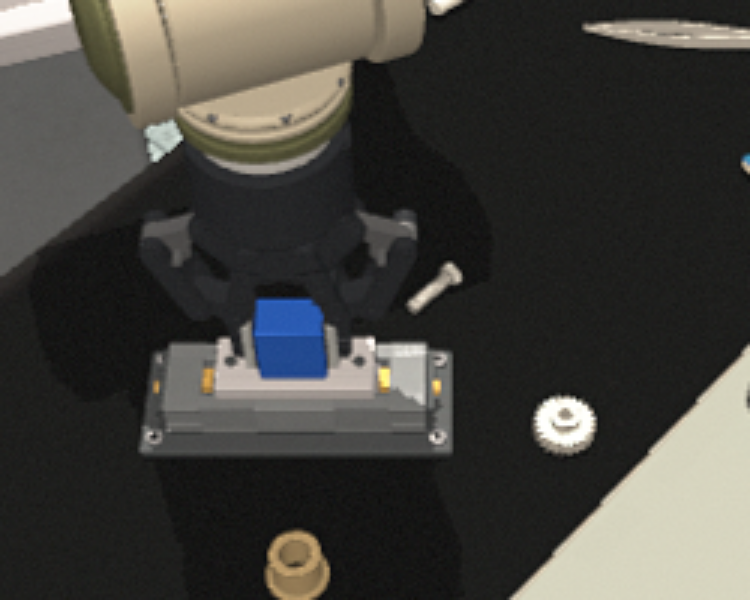

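View pics/wrist3.png

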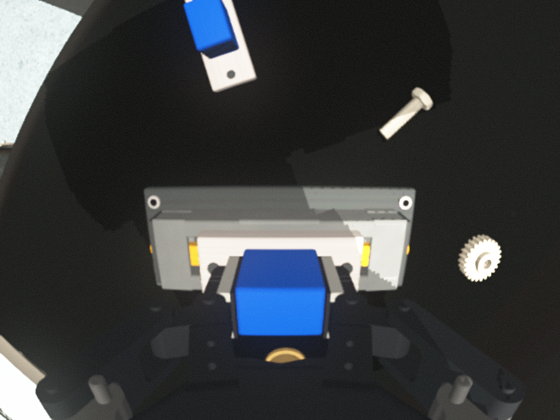

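```bash
python3 -m jog '[[[0,0,0,0,0,0],[-0.00075,-0.00044,0,0,0,0.0175],[-0.00075,-0.00044,0,0,0,0.0175],[-0.00075,-0.00044,0,0,0,0.0175],[-0.00075,-0.00044,0,0,0,0.0175],[0,0,0,0,0,0]]]' 255 120
cat >> h.py <<'E'
def ends(s,g0=None):
    "bar underside points predicted from the tool if grip does not slip (TCP was 24.6 above underside)"
    R=rot(s["ee_rot"]); 
    return [((R.apply([24.6,y,0])+s["eef_pos"])[2]-30).round(2) for y in (32,-32,-42)]
def show(k):
    from rig import ctrl,vision
    import cv2
    s=ctrl.sense(); print(s["time_s"],"ends a,b,edge b",ends(s),"turn",rel(s,[*C,55],goal(1))[1].round(4),"off",rel(s,[*C,55],goal(1))[0].round(2),s["grip_width"],s["force"].round(1),s["wrist_torque"].round(2))
    c=vision.capture("side"); pickle.dump((s,c),open(f"pics/side{k}.pkl","wb"))
    a=c["image"][170:270,150:310,::-1]; cv2.imwrite(f"pics/side{k}.png",cv2.resize(a,None,fx=5,fy=5,interpolation=cv2.INTER_CUBIC))
E
python3 -c "from h import *;show(4)"
```

```text
time_s: 4.58
eef_pos: [501.8, 139.0, 57.2]
ee_rot: [0.701, 0.141, 0.693, -0.093]
force: [-2.6, -9.0, 1.7]
grip_width: 0.405
4.575 ends a,b,edge b [np.float64(4.83), np.float64(0.4), np.float64(-0.29)] turn [-0.0007 -0.0008 -0.0693] off [2.33 2.41 0.42] 0.40512179618244987 [-2.6 -9.   1.7] [-1.76  0.6   0.03]
```

View pics/side4.png

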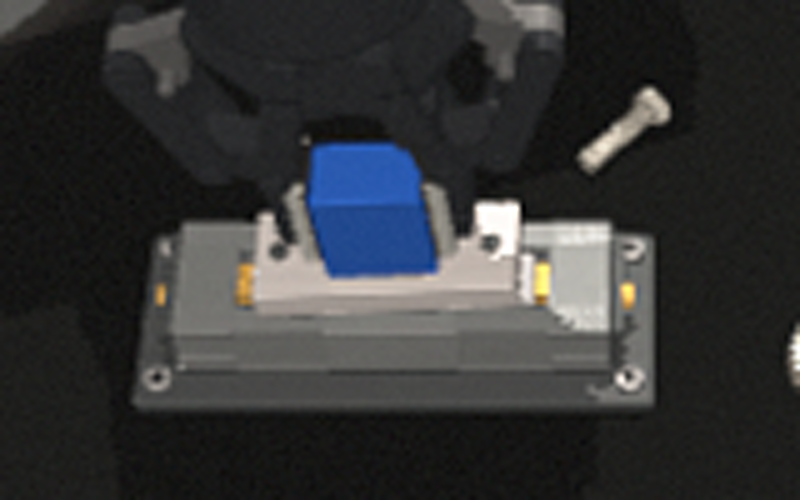

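```bash
python3 -m jog '[[[-0.00075,-0.00044,0,0,0,0.0175],[-0.00075,-0.00044,0,0,0,0.0175],[-0.00075,-0.00044,0,0,0,0.0175],[-0.00075,-0.00044,0,0,0,0.0175],[0,0,0,0,0,0],[0,0,0,0,0,0]]]'
python3 -c "from h import *;show(5)"
```

```text
time_s: 5.38
eef_pos: [501.0, 137.0, 59.6]
ee_rot: [0.704, 0.165, 0.688, -0.068]
force: [-3.6, -9.4, -0.2]
grip_width: 0.407
5.375 ends a,b,edge b [np.float64(9.68), np.float64(0.85), np.float64(-0.53)] turn [-1.000e-04 -8.000e-04 -1.384e-01] off [5.23 4.05 0.49] 0.4069763179198123 [-3.6 -9.4 -0.2] [-2.46  0.81 -0.  ]
```

View pics/side5.png

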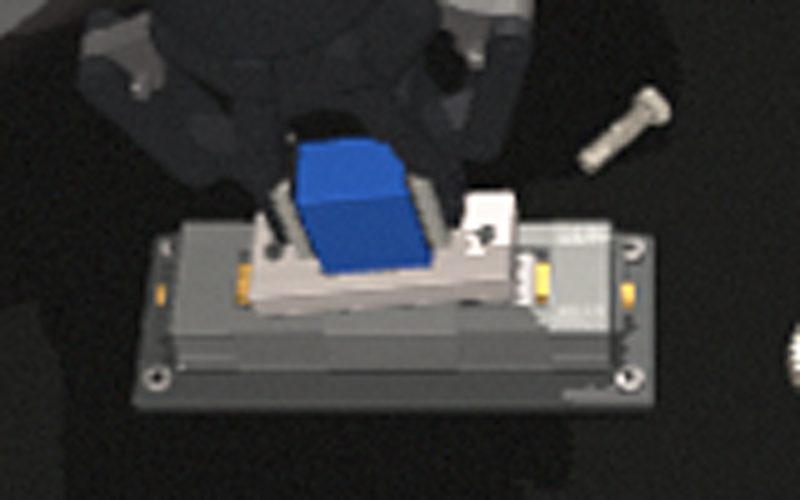

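```bash
cat >> h.py <<'E'
def crop(k):
    import cv2
    _,c=pickle.load(open(f"pics/side{k}.pkl","rb")); a=c["image"][190:245,190:270,::-1]
    cv2.imwrite(f"pics/z{k}.png",cv2.resize(a,None,fx=10,fy=10,interpolation=cv2.INTER_CUBIC))
E
python3 -c "
from h import *;crop(0);crop(5)"
```

```text
(no output)
```

View pics/z0.png

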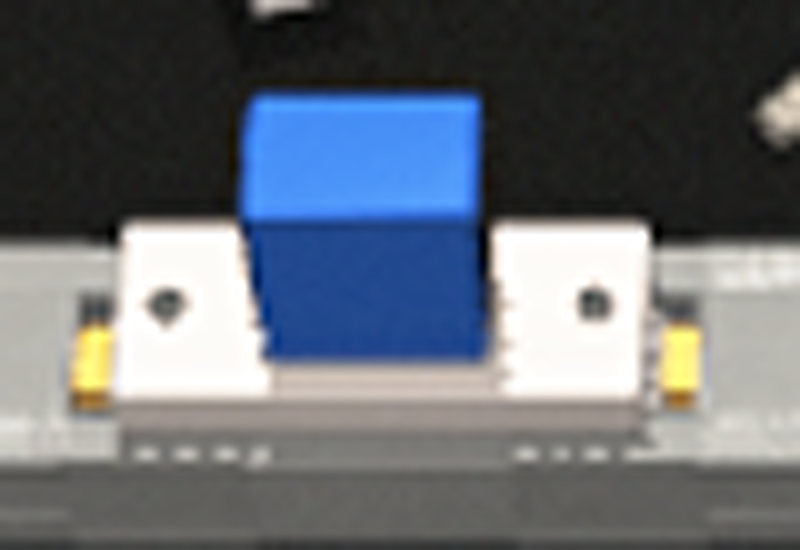

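View pics/z5.png

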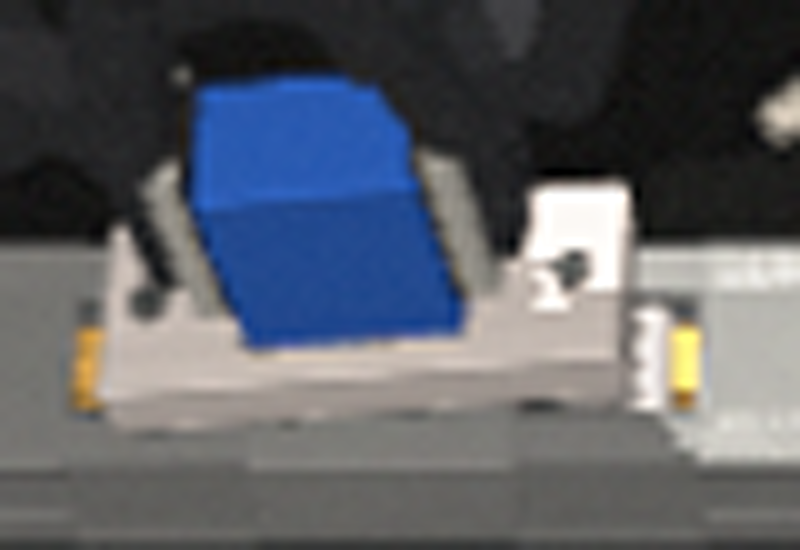

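```bash
cat >> h.py <<'E'
from scipy.optimize import least_squares
# model pts: holes a/b side, grip front bottom (b,a), grip front top (b,a), bar front-top edge ends omitted ; nest coords rel underside centre
M=np.array([[0,-34,12],[0,34,12],[12,-18,12],[12,18,12],[12,-18,52],[12,18,52]],float)
Z0=np.array([[167,303],[596,303],[268,360],[485,360],[245,217],[480,217]],float)
def proj(c,p,M=M):  # p: y,z,lean,x
    X=Ro.from_euler('x',p[2]).apply(M)+[p[3],p[0],p[1]]
    W=np.array([*C,30])+X@np.c_[nx,ny,nz].T
    q=(np.array(c["R"])@W.T).T+np.array(c["t"]); q=q@np.array(c["mtx"]).T; return q[:,:2]/q[:,2:]
def pix(Z): return (np.array(Z,float)+.5)/10-.5+[190,190]
def fit(Z,idx=None):
    _,c=pickle.load(open("pics/side0.pkl","rb")); i=range(6) if idx is None else idx; i=list(i)
    bias=(pix(Z0)-proj(c,[0,0,0,0]))
    r=least_squares(lambda p:(proj(c,[*p,0])[i]+bias[i]-pix(Z)).ravel(),[0,5,0],x_scale=[1,1,.1])
    y,z,l=r.x; print("bias",bias.round(1).tolist()); print("y %.2f z %.2f lean %.2f deg, a %.2f b %.2f rms %.2f"%(y,z,np.degrees(l),z+32*np.sin(l),z-32*np.sin(l),np.sqrt(np.mean(r.fun**2))), r.fun.round(1))
E
python3 -c "
from h import *
fit([[148,300],[570,268],[245,348],[465,333],[195,212],[412,185]])"
```

```text
bias [[0.5, -0.0], [0.7, 0.0], [1.0, -0.4], [-0.1, -0.4], [1.2, 0.6], [1.0, 0.6]]
y -1.50 z 5.22 lean 7.89 deg, a 9.62 b 0.83 rms 0.36 [ 0.1  0.1  0.1 -0.2  0.3  0.2 -0.4 -0.1 -0.7 -0.4  0.7  0.3]
```

```bash
python3 -m jog '[[[-0.00056,0.00043,0,0,0,-0.0175],[-0.00056,0.00043,0,0,0,-0.0175],[-0.00056,0.00043,0,0,0,-0.0175],[-0.00056,0.00043,0,0,0,-0.0175],[-0.00056,0.00043,0,0,0,-0.0175],[-0.00056,0.00043,0,0,0,-0.0175],[-0.00056,0.00043,0,0,0,-0.0175],[-0.00056,0.00043,0,0,0,-0.0175],[0,0,0,0,0,0],[0,0,0,0,0,0]]]'
python3 -c "from h import *;show(6);crop(6)"
```

```text
time_s: 6.68
eef_pos: [502.2, 141.2, 64.8]
ee_rot: [0.697, 0.117, 0.698, -0.117]
force: [-2.9, 1.7, -15.3]
grip_width: 0.401
6.675 ends a,b,edge b [np.float64(10.19), np.float64(10.18), np.float64(10.18)] turn [-0.     -0.0009 -0.0001] off [9.79 0.32 0.72] 0.4009684654936973 [ -2.9   1.7 -15.3] [0.09 0.84 0.06]
```

View pics/z6.png

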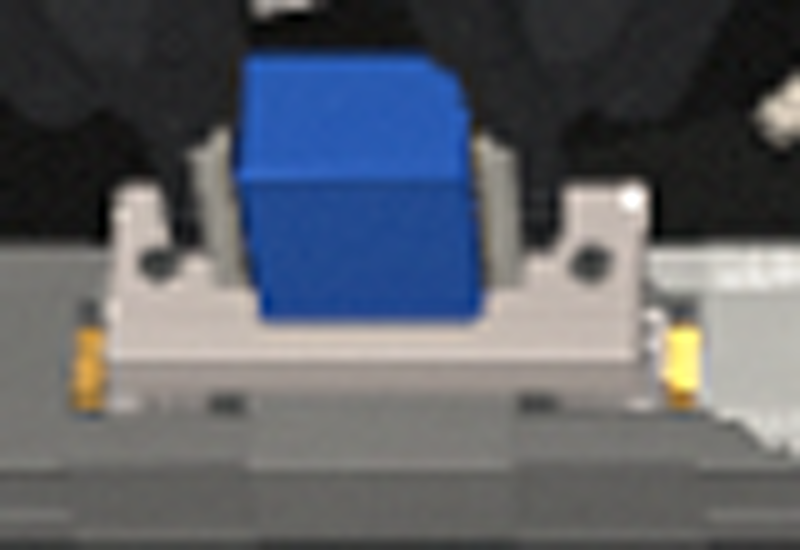

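```bash
python3 -c "
from h import *
fit([[159,262],[590,262],[262,322],[482,322],[240,177],[472,177]])"
```

```text
bias [[0.5, -0.0], [0.7, 0.0], [1.0, -0.4], [-0.1, -0.4], [1.2, 0.6], [1.0, 0.6]]
y -0.09 z 10.34 lean 0.07 deg, a 10.38 b 10.31 rms 0.18 [ 0.   0.2  0.2  0.2 -0.1 -0.  -0.2 -0.1 -0.3 -0.1  0.3 -0.2]
```

```bash
python3 -m jog '[[[0.0012,0,0,0,0,0],[-0.00056,-0.00043,0,0,0,0.0175],[-0.00056,-0.00043,0,0,0,0.0175],[-0.00056,-0.00043,0,0,0,0.0175],[-0.00056,-0.00043,0,0,0,0.0175],[-0.00056,-0.00043,0,0,0,0.0175],[-0.00056,-0.00043,0,0,0,0.0175],[-0.00056,-0.00043,0,0,0,0.0175],[-0.00056,-0.00043,0,0,0,0.0175],[0,0,0,0,0,0],[0,0,0,0,0,0]]]'
python3 -c "from h import *;show(7);crop(7)"
```

```text
time_s: 8.1
eef_pos: [502.6, 137.3, 69.0]
ee_rot: [0.705, 0.165, 0.686, -0.068]
force: [-0.7, -2.7, 2.4]
grip_width: 0.405
8.1 ends a,b,edge b [np.float64(19.1), np.float64(10.12), np.float64(8.71)] turn [-1.000e-04  3.600e-03 -1.409e-01] off [14.37  1.86 -0.99] 0.40469684987750165 [-0.7 -2.7  2.4] [-0.39  0.1  -0.01]
```

View pics/z7.png

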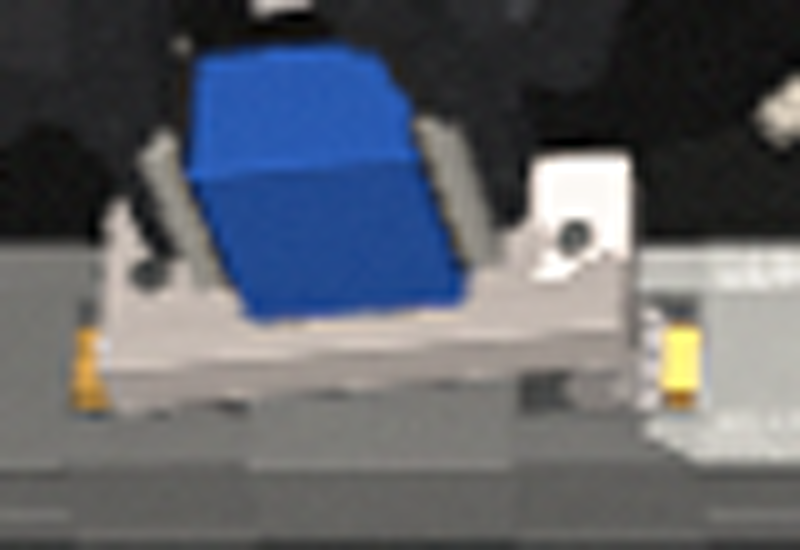

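```bash
python3 -c "
from h import *
fit([[150,270],[573,236],[247,320],[465,303],[195,180],[412,155]])"
```

```text
bias [[0.5, -0.0], [0.7, 0.0], [1.0, -0.4], [-0.1, -0.4], [1.2, 0.6], [1.0, 0.6]]
y -0.52 z 13.09 lean 8.23 deg, a 17.68 b 8.51 rms 0.35 [-0.   0.3  0.1 -0.   0.2  0.1 -0.2 -0.1 -0.8 -0.3  0.7  0.1]
```

```bash
python3 -m jog '[[[-0.00056,0.00043,0,0,0,-0.0175],[-0.00056,0.00043,0,0,0,-0.0175],[-0.00056,0.00043,0,0,0,-0.0175],[-0.00056,0.00043,0,0,0,-0.0175],[-0.00056,0.00043,0,0,0,-0.0175],[-0.00056,0.00043,0,0,0,-0.0175],[-0.00056,0.00043,0,0,0,-0.0175],[-0.00056,0.00043,0,0,0,-0.0175],[0,0,0,0,0,0],[0,0,0,0,0,0]]]'
python3 -c "from h import *;show(8);crop(8)"
```

```text
time_s: 9.4
eef_pos: [502.1, 140.4, 72.5]
ee_rot: [0.697, 0.117, 0.698, -0.117]
force: [0.2, 2.4, -1.4]
grip_width: 0.403
9.4 ends a,b,edge b [np.float64(17.89), np.float64(17.9), np.float64(17.9)] turn [-0.0003 -0.0005  0.0001] off [17.49  1.17  0.52] 0.40281367698452497 [ 0.2  2.4 -1.4] [ 0.32  0.01 -0.02]
```

View pics/z8.png

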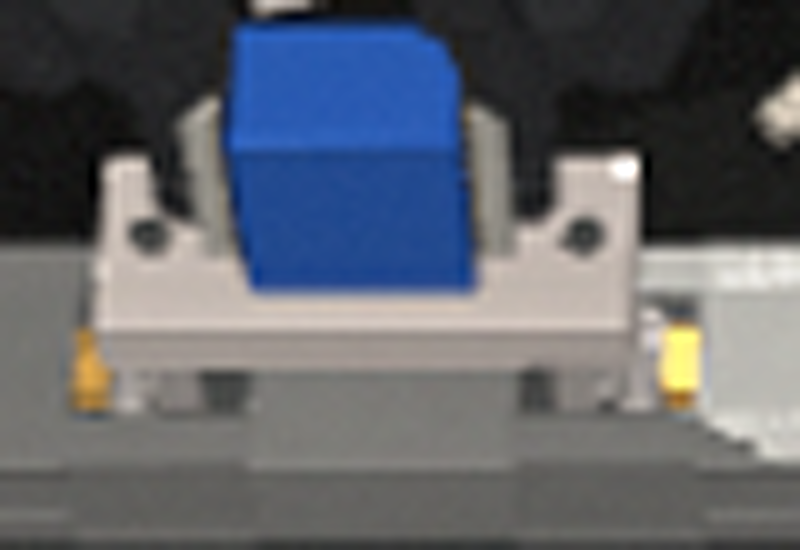

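The carrier is level and about 18 mm up, with both ends past the second catch. Next I lift it straight up.

```bash
python3 -m jog '[[[-0.003,0.0003,0,0,0,0],[-0.004,0.0003,0,0,0,0],[-0.004,0.0003,0,0,0,0],[-0.004,0,0,0,0,0],[-0.004,0,0,0,0,0],[-0.003,0,0,0,0,0],[-0.002,0,0,0,0,0],[0,0,0,0,0,0],[0,0,0,0,0,0],[0,0,0,0,0,0],[0,0,0,0,0,0]]]'
python3 -c "
from h import *;show(9);crop(9)
from rig import vision;import cv2
cv2.imwrite('pics/top9.png',vision.capture('top')['image'][:,:,::-1])"
```

```text
time_s: 10.82
eef_pos: [502.6, 141.3, 96.5]
ee_rot: [0.697, 0.117, 0.697, -0.117]
force: [-0.6, 0.9, -2.1]
grip_width: 0.406
10.825 ends a,b,edge b [np.float64(41.91), np.float64(41.92), np.float64(41.92)] turn [-0.0002 -0.0001  0.0001] off [41.52  0.18  0.38] 0.4060947281551427 [-0.6  0.9 -2.1] [-0.04 -0.04  0.04]
```

View pics/side9.png

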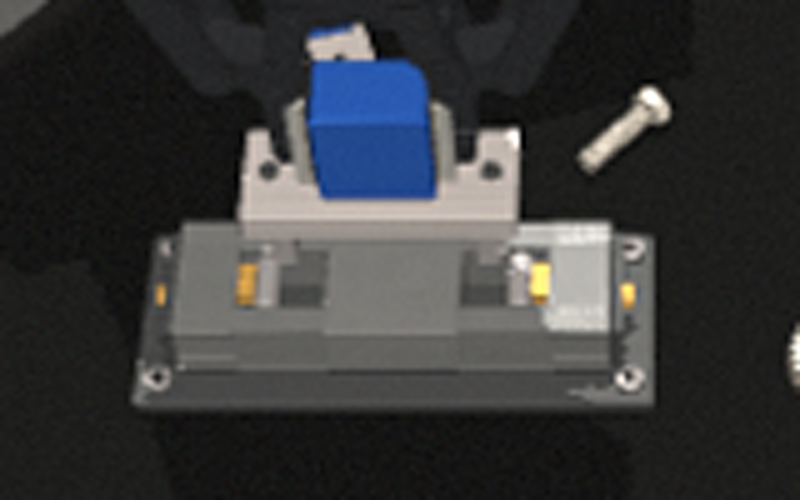

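View pics/z9.png

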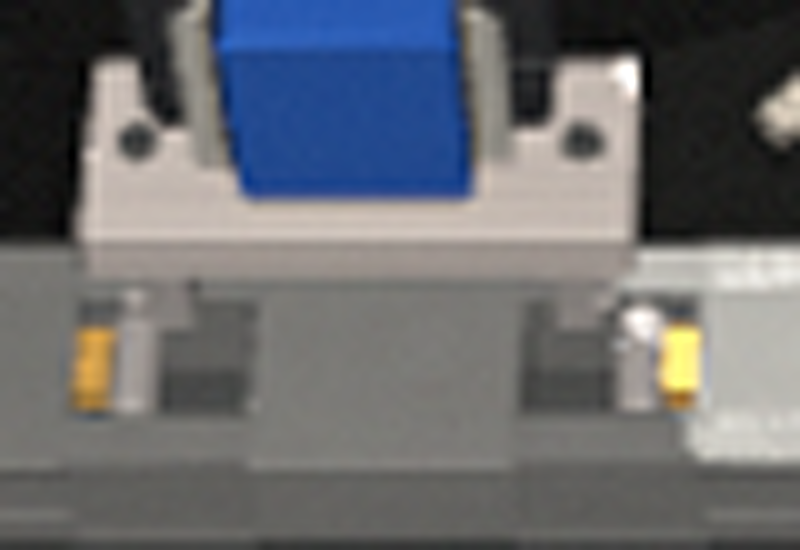

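View pics/top9.png

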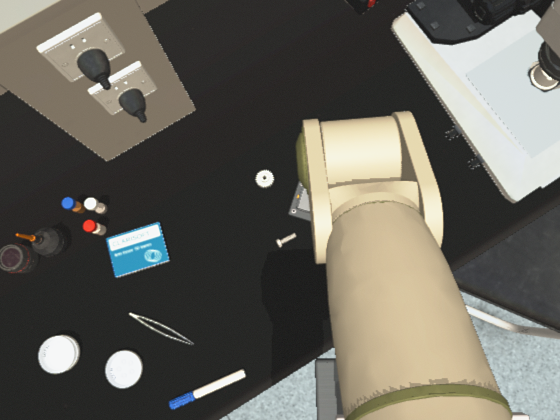

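```bash
python3 -c "
from h import *
fit([[136,139],[581,139],[243,196],[470,196],[217,47],[462,47]])
from rig import ctrl,workorder
print(ctrl.sense()['force'],workorder.finish_job())"
```

```text
bias [[0.5, -0.0], [0.7, 0.0], [1.0, -0.4], [-0.1, -0.4], [1.2, 0.6], [1.0, 0.6]]
y -0.04 z 42.02 lean -0.05 deg, a 41.99 b 42.05 rms 0.24 [ 0.1  0.2  0.2  0.2 -0.1  0.3 -0.2  0.3 -0.  -0.4 -0.  -0.4]
the job is handed in; nothing more can be done
[-0.32724535 -0.55932067 -2.64185073] None
```

I freed the large carrier by rocking it, and handed the job in with it still held in the gripper, level, about 42 mm above the nest top. That puts its feet about 20 mm clear. The hand-in returns no verdict, so the figures below are from my own checks.

I gripped across the 36 mm faces at 120 N and raised the ends in turn, leaning the carrier about 8° each time. Heights are above the nest top:

| Stage | end_a (mm) | end_b (mm) |
|---|---|---|
| First end up one click | 9.6 | 0.8 |
| Both ends up one click | 10.3 | 10.3 |
| First end past its second catch | 17.7 | 8.5 |
| Second end brought level (arm's position only) | 17.9 | 17.9 |
| Lifted and held | 42.0 | 42.1 |

**Last checks:** the camera showed 0.05° of lean and less than 1 mm of sideways offset along the nest's length. The downward force was about 2–2.6 N, which fits the carrier's weight alone. The clock was at about 11 s of the 48 s allowed.

**Disagreement:** in the third stage the arm's own position put both ends about 1.5 mm higher (19.1 and 10.1 mm) than the camera did. Both readings meet that step. The two agreed again at the end.

**Small parts:** the gear and bolt looked undisturbed in the last pictures. The bushing was hidden behind the arm in the last top view, but nothing went near it.

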